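Set the drag brake of the ribbon reel

TASK

The ribbon is running off its reel too freely. On the stand that carries the ribbon spool, wind the brake handwheel clockwise until its resistance is firm, its pointer standing at the raised tab on the dial, but do not overtighten it past the tab. Leave the brake of the tape roll's stand as it is, and let go.

Things in the scene. Friction and masses are not known exactly. Their poses are not given: they have to be found in the camera images.
- ribbon_wheel (a joint): Turn of the ribbon stand's brake handwheel, rad; grows clockwise seen from above. Starts at 0.9 to 1.35. Its drag is 0.35 N m at 0.9, where the brake spring begins to bite, and climbs evenly by 0.3 N m per rad: 0.74 at 2.2. Firm from 2.0 to 2.4 (tab's middle 2.2), overtightened past 2.5. Friction holds it when let go; from beyond 2.07 it springs back to about 2.07, still firm.
- ribbon_wheel_grip (a point): Point on the ribbon wheel's upright axis at half its height, 77 mm over the worktop; z up. The wheel is a knurled aluminium disc, 56 mm across and 26 mm thick (63 to 89 mm over the worktop), gripped across its diameter from above in any direction; it does not rise or sink. A black pointer rib on its top runs out to the rim.
- ribbon_stand: Fixed dark steel plate 210 (x) x 100 x 12 mm, origin under its centre. Wheel axis at x = -55 mm; at x = +50 mm a ribbon spool lies flat, 66 mm wide, 26 mm high, brown flanges, top 39 mm over the worktop. Under the wheel a dial plate 82 mm across, top at 49 mm; on its -x edge a black raised tab, to 54 mm, spans the firm range of the pointer.
- tape_wheel_mark (a point): Pointer tip on top of the other, identical handwheel, 25 mm from its axis, 90 mm over the worktop. Its stand is the same but carries a 98 mm wide open roll of tape instead of the ribbon spool. To be left as it is.

How it is judged (in metres and radians):
At the end, for the whole second after the job is handed in: The ribbon stand's handwheel rests in its firm range, between 1.97 and 2.43 rad (pointer at the raised tab), and is released (value of joint ribbon_wheel between 1.97 and 2.43 rad); the robot touches nothing.
It fails at once if the ribbon wheel is overtightened (wound beyond 2.5 rad) (value of joint ribbon_wheel above 2.5 rad).
It fails at once if the tape stand's handwheel is turned (its pointer tip moves more than 8 mm) (distance of tape_wheel_mark from where it was at the start of the episode above 0.008 m).
It also fails if it takes over 32 s, if anything falls off the work surface, if the arm or the gripper's body presses on something with over 40 N, if the wrist force passes 120 N, or if a joint passes its speed limit or range.

ROBOT

A 6-joint arm with a two-finger parallel gripper is mounted at the origin on a cart in front of the work surface, level with it; the furniture and walls round the work are solid. World frame = base frame: x ahead of the robot, y to its left, z up, the work surface at z = 0. Lengths are in mm, angles in rad, forces in N, time in s.
With the tool pointing down it reaches from about 275 to 1000 mm from the base axis. Payload 8.4 kg.
Tool frame: the origin (TCP) lies at the very end of the fingers, on their centre line; the grasp point (between the pads) lies 19 mm behind it (r.tcp_to_grasp is the distance from the TCP to the grasp point, in mm); z points along the fingers, y is the line along which they close (so a half turn about z gives the same grasp; the last joint's range is limited). The gripper opens to 85 mm and grips with 20 to 120 N. Pads are 22 mm wide; open, the fingers measure 114 mm over their backs; the gripper's body (76 mm by 85 mm) begins 54 mm behind the grasp point. The pads swing forward as they close: fully open they stand 13 mm farther back than shut.
Start: joints at [-1.295, 0.353, 1.633, -0, 1.155, -0.002], TCP at [171.399, -601.041, 231.281] pointing down, gripper open.
Joint ranges: [-2.63, 2.63], [-0.92, 2.1], [0.06, 2.66], [-1.3, 4.44], [0, 2.69], [-3.02, 3.02]. Speed limits (rad/s): [2.22, 2.22, 2.79, 3.14, 3.14, 3.14].

INTERFACE

Orientations are given as [roll, pitch, yaw] about the fixed x, y, z axes, in that order (R = Rz(yaw) Ry(pitch) Rx(roll)).
In Python, from rig import r gives the robot as it stands. The module is installed in compiled form; this text tells all that it offers.
- The arm moves only by the tool play_rows, never from a script. Its argument "rows" is a list of rows, each an object with "dp": the shift along the tool's x, y, z in units of 40 mm (1.0 is 40 mm), a list of three; "turn": the turn, a rotation vector about the tool's x, y, z in units of 6 degrees (1.0 is 6 degrees), a list of three; "fingers": the closure, from 0 (fully open) to 1 (shut). In form: [{"dp": [tx, ty, tz], "turn": [wx, wy, wz], "fingers": fingers}, ...]. A call has 1 to 5 rows; each row shifts and turns the commanded pose from where the row before left it, along the tool's axes as they then stand; what a row does not reach is not made up. A row lasts 1/12 s, in which the tool goes at most 41.7 mm and 7.16 degrees, less where a joint would pass 70% of its speed; a pose out of reach is approached as far as the arm can. A call is refused whole if a number of a shift passes 1 or a number of a turn 1, either way. A call with a gripper value outside its range is refused whole. The fingers move at their own pace and stop on an object; "force" is the grip in N (left out, the last holds). Time passes only in rows, so rows that do not move let the fingers close. It gives the time, the measured TCP pose, the force, the opening and the grip force at its end, in the units of the state.
- r.sense(): the state, without advancing time (a new reading comes with each control period).
- r.grab_frame(name): name is "scene" or "top"; returns a dict with "pixels" (384x512x3 uint8, red, green, blue), "fx", "fy", "cx", "cy" (pixels), "dist" ([k1, k2, p1, p2, k3] as OpenCV has them; the pictures are not rectified), "pose" (4x4, takes a point from camera to world coordinates). Camera axes: x right, y down, z forward; pixel columns grow to the right and rows downward; lengths in mm; the calibration is good to about 2 mm. A picture is of the moment at which its call begins. There is no depth.
- r.sign_off(): hands the job in; it is judged then, once.
The state is a dict: "clock": time; "qpos": joint angles; "qvel": joint speeds; "joint_efforts": joint torques, N m; "eef_pos": TCP position; "tcp_rot": TCP orientation; "contact_force": force on the tool from outside, world axes, zero at the start; "wrist_torque": the same for the moment, N m; "opening": opening from 0.0 (shut) to 1.0 (fully open); "grasp_force": force on a finger pad.
Only numpy, scipy, OpenCV 4.12 (cv2) and the standard library are available. Lean on these libraries where they do the work, as an engineer would, in place of code of your own. Each camera call takes 0.05 s, during which the arm holds its last target. There are 200 camera calls.

## Working session

There is one attempt and no reset: what is moved stays moved. The work goes in short steps, Python scripts to look and compute and a tool call to move; the robot and the scene stay as the last step left them, time stands still between calls to the robot, and variables do not carry over. Pictures are saved under pics/ and viewed, at most 10 in all, crops included, and the job is handed in when it is done.

Besides the shell and the picture viewer there is one more tool, called after ">>>" as name([rows], argument=value, ...), one row to a line, values as JSON. play_rows: Moves the arm, as the interface text tells. Its arguments: {"type":"object","properties":{"rows":{"type":"array"},"force":{"type":"number"}},"required":["rows"]}

```bash
mkdir -p pics; cat > h.py <<'E'
import numpy as np, cv2
from rig import r
def grab(n,name):
    f=r.grab_frame(n); cv2.imwrite(f'pics/{name}.png',f['pixels'][:,:,::-1]); return f
def ray(f,uv,z):
    K=np.array([[f['fx'],0,f['cx']],[0,f['fy'],f['cy']],[0,0,1.]])
    p=cv2.undistortPoints(np.array(uv,float).reshape(-1,1,2),K,np.array(f['dist'],float)).reshape(-1,2)
    P=np.array(f['pose']); d=np.c_[p,np.ones(len(p))]@P[:3,:3].T; o=P[:3,3]
    return o+d*((z-o[2])/d[:,2])[:,None]
E
python3 - <<'E'
from h import *
a=grab('top','top1');b=grab('scene','sc1')
for f in(a,b): print(np.round(f['pose'],2).tolist(),f['fx'])
print(r.sense())
E
```

```text
[[0.03, -0.98, 0.18, 338.09], [-1.0, -0.02, 0.02, 43.49], [-0.02, -0.18, -0.98, 906.91], [0.0, 0.0, 0.0, 1.0]] 399.34347898679425
[[-0.53, -0.4, 0.75, -137.41], [-0.85, 0.22, -0.48, 481.96], [0.02, -0.89, -0.46, 474.9], [0.0, 0.0, 0.0, 1.0]] 418.28826165668096
{'clock': 0.1, 'qpos': array([-1.29538962e+00,  3.53587310e-01,  1.63407303e+00,  1.87732985e-05,
        1.15518862e+00, -2.37605622e-03]), 'qvel': array([-0.00104191, -0.00228609, -0.00084141, -0.00079034,  0.00028587,
       -0.00052846]), 'joint_efforts': array([ 6.09745912e-04, -6.06356835e+01, -3.42820108e+01, -1.96062626e-05,
        3.93850700e-03,  1.51413474e-05]), 'eef_pos': array([ 171.29263387, -600.6197197 ,  230.62581362]), 'tcp_rot': array([-3.14033639e+00, -2.01506178e-05,  2.77775161e-01]), 'contact_force': array([ 0.41380194,  0.07561803, -0.49735982]), 'wrist_torque': array([ 0.02575081, -0.04134948, -0.00109149]), 'grasp_force': 0.0, 'opening': 0.9993223002451506}
```

View pics/top1.png

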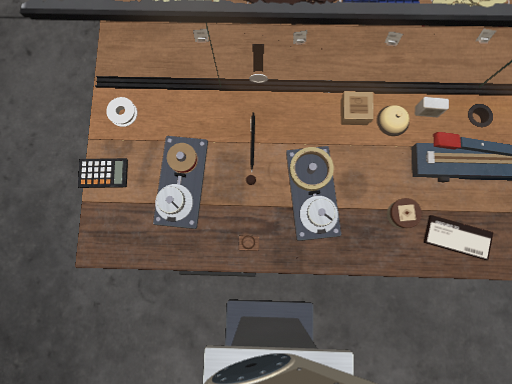

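View pics/sc1.png

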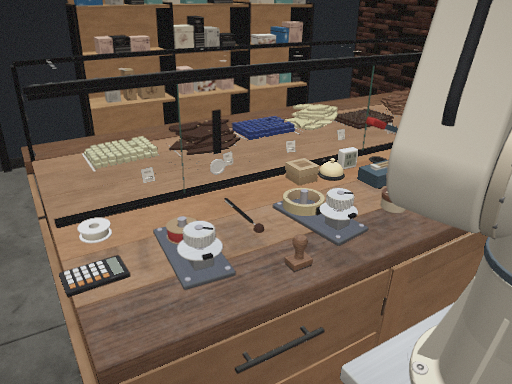

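Top view: the ribbon stand is the left plate, with its brown spool at (182,157) and its wheel at (173,201). The tape stand is on the right, with its wheel at (320,213). Next I'll zoom in and measure the ribbon wheel.

```bash
python3 - <<'E'
from h import *
a=cv2.imread('pics/top1.png')[125:235,145:220]; b=cv2.imread('pics/sc1.png')[205:290,145:245]
a=cv2.resize(a,None,fx=5,fy=5,interpolation=2);b=cv2.resize(b,(400,340),interpolation=2)
c=np.zeros((550,780,3),np.uint8);c[:,:375]=a;c[:340,380:]=b
cv2.imwrite('pics/c1.png',c)
f=r.grab_frame('top')
print(np.round(ray(f,[(173,201),(171,196),(175,201)],89),1)); print(ray(f,[(169,137),(207,140),(196,227),(156,224)],12).round(1))
print(ray(f,[(182,157)],39))
E
```

```text
[[451.6 227.3  89. ]
 [462.  232.1  89. ]
 [451.7 223.1  89. ]]
[[612.8 263.3  12. ]
 [607.6 174.1  12. ]
 [404.7 189.2  12. ]
 [409.2 279.6  12. ]]
[[558.60923764 224.46996105  39.        ]]
```

View pics/c1.png

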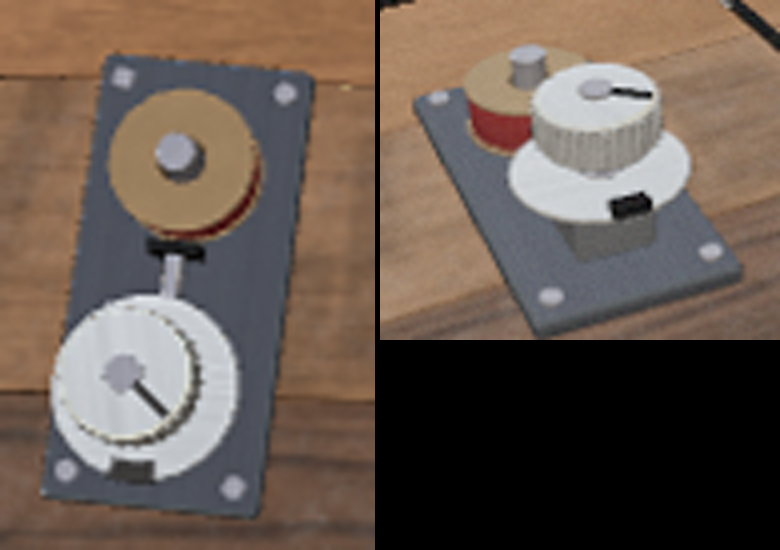

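```bash
python3 - <<'E'
from h import *
f=r.grab_frame('top')
c=lambda *p:[(145+x/5-.4,125+y/5-.4) for x,y in p]
C=ray(f,c((105,55),(313,73),(258,517),(42,495)),12)
m=C.mean(0); ax=(C[0]+C[1]-C[2]-C[3])[:2]; ax/=np.linalg.norm(ax)
print(np.linalg.norm(C[0]-C[3]),np.linalg.norm(C[0]-C[1]),m,ax,np.arctan2(ax[1],ax[0]),m[:2]-55*ax)
sp=ray(f,c((185,165)),39); dial=ray(f,c((145,386)),49); w=ray(f,c((127,372)),89);hub=ray(f,c((123,374)),92)
tip=ray(f,c((166,414)),90);tab=ray(f,c((132,470)),54)
print(sp,dial,w,hub,tip,tab)
for o in(w,m-55*np.r_[ax,0]):
  a=np.arctan2(*(tip-o)[0,1::-1]) if 0 else np.arctan2((tip-o)[0,1],(tip-o)[0,0])
  t=np.arctan2((tab-o)[0,1],(tab-o)[0,0]); print(a,t,np.mod(a-t,6.283))
s=r.sense();print(s['clock'])
E
```

```text
206.69705664743753 98.05589318712885 [509.4940019  230.07383976  12.        ] [ 0.99740236 -0.07203142] -0.07209385903308005 [454.63687193 234.03556806]
[[557.20358577 225.28899895  39.        ]] [[455.39659397 234.8421087   49.        ]] [[455.60693858 233.77988284  89.        ]] [[454.30046494 234.68775151  92.        ]] [[438.33969317 216.27265072  90.        ]] [[418.22155105 237.05379783  54.        ]]
-2.3492933687095388 3.0542434395822813 0.8794631917081803
-2.3131871312750643 3.058898155266171 0.910914713458765
0.2
```

>>> play_rows([
  {"dp": [0.55, -0.8, 0], "turn": [0, 0, 0], "fingers": 0},
  {"dp": [0.55, -0.8, 0], "turn": [0, 0, 0], "fingers": 0},
  {"dp": [0.55, -0.8, 0], "turn": [0, 0, 0], "fingers": 0},
  {"dp": [0.55, -0.8, 0], "turn": [0, 0, 0], "fingers": 0},
  {"dp": [0.55, -0.8, 0], "turn": [0, 0, 0], "fingers": 0},
], force=100)

```text
clock: 0.62
eef_pos: [233.4, -415.2, 231.0]
tcp_rot: [-3.141, -0.0, 0.277]
contact_force: [1.1, -0.0, 0.5]
opening: 1.002
grasp_force: 0.0
```

>>> play_rows([
  {"dp": [0.55, -0.8, 0], "turn": [0, 0, 0], "fingers": 0},
  {"dp": [0.55, -0.8, 0], "turn": [0, 0, 0], "fingers": 0},
  {"dp": [0.55, -0.8, 0], "turn": [0, 0, 0], "fingers": 0},
  {"dp": [0.55, -0.8, 0], "turn": [0, 0, 0], "fingers": 0},
  {"dp": [0.55, -0.8, 0], "turn": [0, 0, 0], "fingers": 0},
])

```text
clock: 1.03
eef_pos: [295.2, -231.3, 231.3]
tcp_rot: [3.141, -0.0, 0.277]
contact_force: [1.1, -0.5, -0.5]
opening: 1.001
grasp_force: 0.0
```

>>> play_rows([
  {"dp": [0.55, -0.8, 0], "turn": [0, 0, 0], "fingers": 0},
  {"dp": [0.55, -0.8, 0], "turn": [0, 0, 0], "fingers": 0},
  {"dp": [0.55, -0.8, 0], "turn": [0, 0, 0], "fingers": 0},
  {"dp": [0.55, -0.8, 0], "turn": [0, 0, 0], "fingers": 0},
  {"dp": [0.55, -0.8, 0], "turn": [0, 0, 0], "fingers": 0},
])

```text
clock: 1.45
eef_pos: [357.2, -47.1, 231.6]
tcp_rot: [3.141, -0.001, 0.278]
contact_force: [1.5, -0.2, 0.1]
opening: 0.996
grasp_force: 0.0
```

>>> play_rows([
  {"dp": [0.55, -0.8, 0], "turn": [0, 0, 0], "fingers": 0},
  {"dp": [0.55, -0.8, 0], "turn": [0, 0, 0], "fingers": 0},
  {"dp": [0.55, -0.8, 0], "turn": [0, 0, 0], "fingers": 0},
  {"dp": [0.55, -0.8, 0], "turn": [0, 0, 0], "fingers": 0},
  {"dp": [0.55, -0.8, 0], "turn": [0, 0, 0], "fingers": 0},
])

```text
clock: 1.87
eef_pos: [419.1, 137.3, 231.4]
tcp_rot: [3.141, -0.0, 0.278]
contact_force: [0.2, -0.1, -0.2]
opening: 1.004
grasp_force: 0.0
```

>>> play_rows([
  {"dp": [0.51, -0.695, 0], "turn": [0, 0, 0], "fingers": 0},
  {"dp": [0.51, -0.695, 0], "turn": [0, 0, 0], "fingers": 0},
  {"dp": [0.51, -0.695, 0], "turn": [0, 0, 0], "fingers": 0},
  {"dp": [0, 0, 0], "turn": [0, 0, -1], "fingers": 0},
  {"dp": [0, 0, 0], "turn": [0, 0, -1], "fingers": 0},
])

```text
clock: 2.28
eef_pos: [455.3, 233.9, 230.9]
tcp_rot: [-3.142, 0.0, 0.494]
contact_force: [-0.4, 0.1, 0.4]
opening: 1.0
grasp_force: 0.0
```

>>> play_rows([
  {"dp": [0, 0, 0.8], "turn": [0, 0, -1], "fingers": 0},
  {"dp": [0, 0, 0.8], "turn": [0, 0, -1], "fingers": 0},
  {"dp": [0, 0, 0.6], "turn": [0, 0, -1], "fingers": 0},
  {"dp": [0, 0, 0], "turn": [0, 0, 0], "fingers": 0},
  {"dp": [0, 0, 0], "turn": [0, 0, 0], "fingers": 0},
])

```text
clock: 2.7
eef_pos: [454.2, 231.7, 142.7]
tcp_rot: [-3.141, 0.003, 0.798]
contact_force: [-0.2, 0.5, 1.0]
opening: 0.998
grasp_force: 0.0
```

```bash
python3 - <<'E'
from h import *
s=r.sense();print(s['qpos'],s['eef_pos'],s['tcp_rot'])
f=grab('scene','x');g=grab('top','y')
a=cv2.resize(f['pixels'][140:310,120:280],(480,510),interpolation=2);b=cv2.resize(g['pixels'][130:240,140:220],(320,440),interpolation=2)
c=np.zeros((510,800,3),np.uint8);c[:,:480]=a;c[:440,480:]=b;cv2.imwrite('pics/c2.png',c[:,:,::-1])
E
```

```text
[4.68735756e-01 2.86542287e-01 1.95646323e+00 1.41313751e-05
 9.01473186e-01 1.24129759e+00] [454.23381666 231.69891995 142.65646175] [-3.14064835e+00  2.72721408e-03  7.98227000e-01]
```

View pics/c2.png

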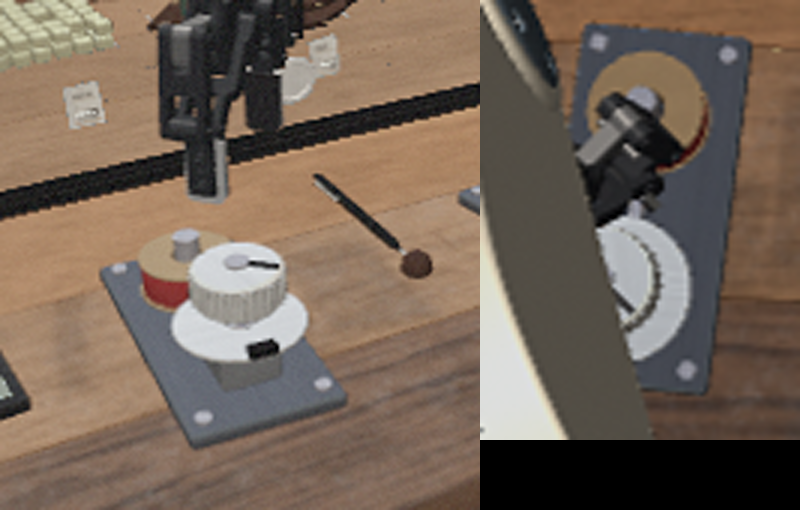

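The gripper stands above the wheel with the fingers clear on both sides. The wheel top is at scene pixel (199,227) and nothing is in the way, so I'll descend.

>>> play_rows([
  {"dp": [0.06, -0.03, 0.5], "turn": [0, 0, 0], "fingers": 0},
  {"dp": [0, 0, 0.6], "turn": [0, 0, 0], "fingers": 0},
  {"dp": [0, 0, 0.6], "turn": [0, 0, 0], "fingers": 0},
  {"dp": [0, 0, 0.35], "turn": [0, 0, 0], "fingers": 0},
  {"dp": [0, 0, 0], "turn": [0, 0, 0], "fingers": 0},
])

```text
clock: 3.22
eef_pos: [455.4, 234.4, 60.5]
tcp_rot: [-3.141, 0.001, 0.799]
contact_force: [-0.9, -0.1, -0.0]
opening: 1.003
grasp_force: 0.0
```

>>> play_rows([
  {"dp": [0, 0, 0], "turn": [0, 0, 0], "fingers": 0.15},
  {"dp": [0, 0, 0], "turn": [0, 0, 0], "fingers": 0.2},
  {"dp": [0, 0, 0], "turn": [0, 0, 0], "fingers": 0.25},
  {"dp": [0, 0, 0], "turn": [0, 0, 0], "fingers": 0.28},
  {"dp": [0, 0, 0], "turn": [0, 0, 0], "fingers": 0.3},
])

```text
clock: 3.63
eef_pos: [456.4, 234.9, 62.3]
tcp_rot: [3.141, -0.002, 0.801]
contact_force: [-0.2, -0.2, -0.3]
opening: 0.699
grasp_force: 0.0
```

>>> play_rows([
  {"dp": [0, 0, 0], "turn": [0, 0, 0], "fingers": 0.34},
  {"dp": [0, 0, 0], "turn": [0, 0, 0], "fingers": 0.37},
  {"dp": [0, 0, 0], "turn": [0, 0, 0], "fingers": 0.5},
  {"dp": [0, 0, 0], "turn": [0, 0, 0], "fingers": 0.8},
  {"dp": [0, 0, 0], "turn": [0, 0, 0], "fingers": 1},
])

```text
clock: 4.05
eef_pos: [456.7, 234.5, 62.6]
tcp_rot: [3.14, -0.001, 0.801]
contact_force: [-0.6, -5.1, 14.5]
opening: 0.626
grasp_force: 101.9
```

>>> play_rows([
  {"dp": [0, 0, 0], "turn": [0, 0, 0], "fingers": 1},
  {"dp": [0, 0, 0], "turn": [0, 0, 0], "fingers": 1},
  {"dp": [0, 0, 0], "turn": [0, 0, 0], "fingers": 1},
])

```text
clock: 4.3
eef_pos: [456.7, 234.5, 62.6]
tcp_rot: [3.14, -0.001, 0.802]
contact_force: [-1.7, -5.8, 15.6]
opening: 0.621
grasp_force: 101.9
```

```bash
python3 - <<'E'
from h import *
s=r.sense();print(s['opening'],s['grasp_force'],s['contact_force'],s['wrist_torque'],s['eef_pos'],s['tcp_rot'])
E
```

```text
0.6212568015058442 101.88004233757965 [-1.66859442 -5.82086681 15.56872333] [-0.87228101  0.04108758 -0.10291791] [456.68436414 234.48784336  62.62108483] [ 3.14037679e+00 -1.18408032e-03  8.01543589e-01]
```

>>> play_rows([
  {"dp": [0, 0, 0], "turn": [0, 0, 0.6], "fingers": 1},
  {"dp": [0, 0, 0], "turn": [0, 0, 0.6], "fingers": 1},
  {"dp": [0, 0, 0], "turn": [0, 0, 0.6], "fingers": 1},
  {"dp": [0, 0, 0], "turn": [0, 0, 0.6], "fingers": 1},
  {"dp": [0, 0, 0], "turn": [0, 0, 0.6], "fingers": 1},
])

```text
clock: 4.72
eef_pos: [456.6, 234.6, 62.6]
tcp_rot: [3.141, -0.001, 0.486]
contact_force: [-2.4, -4.4, 15.1]
opening: 0.626
grasp_force: 101.8
```

>>> play_rows([
  {"dp": [0, 0, 0], "turn": [0, 0, 0.6], "fingers": 1},
  {"dp": [0, 0, 0], "turn": [0, 0, 0.6], "fingers": 1},
  {"dp": [0, 0, 0], "turn": [0, 0, 0.6], "fingers": 1},
  {"dp": [0, 0, 0], "turn": [0, 0, 0.6], "fingers": 1},
])

```text
clock: 5.05
eef_pos: [456.6, 234.6, 62.6]
tcp_rot: [3.141, -0.002, 0.234]
contact_force: [-2.1, -3.2, 15.1]
opening: 0.621
grasp_force: 101.9
```

```bash
python3 - <<'E'
from h import *
s=r.sense();print(s['opening'],s['grasp_force'],s['contact_force'],s['wrist_torque'],s['eef_pos'],s['tcp_rot'])
f=grab('scene','x');g=grab('top','y')
a=cv2.resize(f['pixels'][170:300,140:260],(480,520),interpolation=2);b=cv2.resize(g['pixels'][130:240,140:220],(320,440),interpolation=2)
c=np.zeros((520,800,3),np.uint8);c[:,:480]=a;c[:440,480:]=b;cv2.imwrite('pics/c3.png',c[:,:,::-1])
E
```

```text
0.6213000284082534 101.86035197839374 [-2.05892499 -3.15316763 15.11876531] [-0.61424075  0.28012774  0.63906198] [456.61740404 234.64203288  62.64914436] [ 3.14113091e+00 -1.67819980e-03  2.34373746e-01]
```

View pics/c3.png

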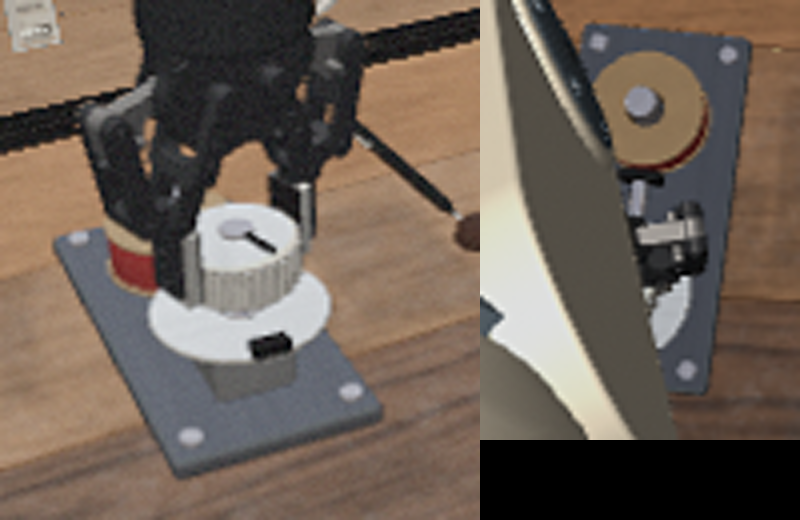

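The pointer is turning with the wheel: hub near crop (235,228), tip near (273,248). Next I'll compute its angle.

```bash
python3 - <<'E'
from h import *
f=r.grab_frame('scene')
c=lambda *p:[(140+x/4-.4,170+y/4-.4) for x,y in p]
w=ray(f,c((247,235)),89)[0]; t=ray(f,c((273,248)),90)[0]; b=ray(f,c((247,234)),90)[0];tab=ray(f,c((272,340)),54)[0]
o=np.array([455.5,234.4])
print(w,t,b,tab)
for d in (t-b,t[:2]-o): 
  a=np.arctan2(d[1],d[0]);print(a, 2.2-np.mod(a-3.07,2*np.pi))
E
```

```text
[447.61167837 234.80891106  89.        ] [430.75622985 230.15020934  90.        ] [446.86217604 235.10096768  90.        ] [415.78184099 239.18820718  54.        ]
-2.8433726564256023 1.8301873492460166
-2.971500254309743 1.9583149471301562
```

Camera (1.83–1.96) and torque (0.64 N m → about 1.87) agree, so I'll add about 0.30 rad.

>>> play_rows([
  {"dp": [0, 0, 0], "turn": [0, 0, 0.6], "fingers": 1},
  {"dp": [0, 0, 0], "turn": [0, 0, 0.6], "fingers": 1},
  {"dp": [0, 0, 0], "turn": [0, 0, 0.6], "fingers": 1},
  {"dp": [0, 0, 0], "turn": [0, 0, 0.6], "fingers": 1},
  {"dp": [0, 0, 0], "turn": [0, 0, 0.5], "fingers": 1},
])

```text
clock: 5.62
eef_pos: [456.6, 234.8, 62.7]
tcp_rot: [-3.141, -0.002, -0.069]
contact_force: [-2.5, -2.6, 15.7]
opening: 0.623
grasp_force: 101.8
```

>>> play_rows([
  {"dp": [0, 0, 0], "turn": [0, 0, 0], "fingers": 1},
  {"dp": [0, 0, 0], "turn": [0, 0, 0], "fingers": 1},
])

```text
clock: 5.78
eef_pos: [456.6, 234.8, 62.6]
tcp_rot: [-3.141, -0.002, -0.068]
contact_force: [-2.3, -3.5, 15.5]
opening: 0.621
grasp_force: 101.9
```

```bash
python3 - <<'E'
from h import *
s=r.sense();print(s['wrist_torque'],s['tcp_rot'])
f=grab('scene','x')
cv2.imwrite('pics/c4.png',cv2.resize(f['pixels'][205:275,170:240],(560,560),interpolation=2)[:,:,::-1])
E
```

```text
[-0.63308273  0.3155404  -0.01356614] [-3.14114082e+00 -1.57107473e-03 -6.77309287e-02]
```

View pics/c4.png

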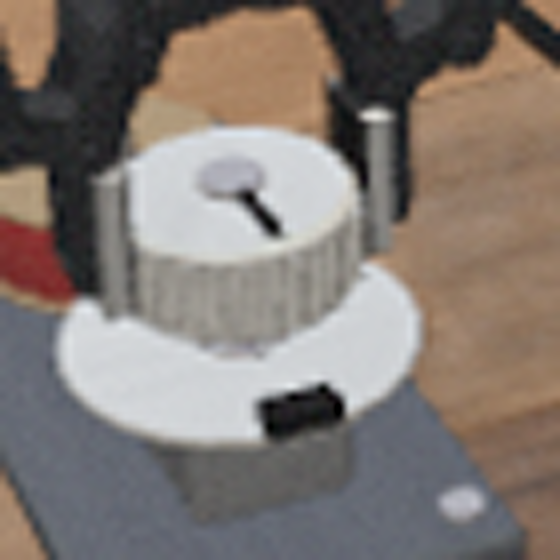

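The pointer (base (243,193), tip (279,233) in the crop) now aims at the tab at (302,410). I'll release slowly and rise; the check comes afterwards.

```bash
python3 - <<'E'
from h import *
f=r.grab_frame('scene')
c=lambda *p:[(170+x/8-.4,205+y/8-.4) for x,y in p]
t,b=ray(f,c((279,233),(243,193)),90);h=ray(f,c((232,172)),92)[0]
o=np.array([455.5,234.4]);print(t,h)
for d in (t-b,t[:2]-o,t-h): 
  a=np.arctan2(d[1],d[0]);print(2.2-(np.mod(a-3.07+np.pi,2*np.pi)-np.pi))
E
```

```text
[427.35178386 238.12080832  90.        ] [452.34942359 237.78843112  92.        ]
2.131626066821539
2.2598317043293012
2.141702906228994
```

>>> play_rows([
  {"dp": [0, 0, 0], "turn": [0, 0, 0], "fingers": 0.35},
  {"dp": [0, 0, 0], "turn": [0, 0, 0], "fingers": 0.3},
  {"dp": [0, 0, 0], "turn": [0, 0, 0], "fingers": 0.2},
  {"dp": [0, 0, 0], "turn": [0, 0, 0], "fingers": 0.1},
  {"dp": [0, 0, 0], "turn": [0, 0, 0], "fingers": 0},
])

```text
clock: 6.3
eef_pos: [455.6, 234.6, 61.1]
tcp_rot: [3.141, 0.0, -0.068]
contact_force: [0.4, -0.1, 0.3]
opening: 0.996
grasp_force: 0.0
```

>>> play_rows([
  {"dp": [0, 0, 0], "turn": [0, 0, 0], "fingers": 0},
  {"dp": [0, 0, 0], "turn": [0, 0, 0], "fingers": 0},
  {"dp": [0, 0, -0.4], "turn": [0, 0, 0], "fingers": 0},
  {"dp": [0, 0, -0.8], "turn": [0, 0, 0], "fingers": 0},
  {"dp": [0, 0, -0.8], "turn": [0, 0, 0], "fingers": 0},
])

```text
clock: 6.72
eef_pos: [454.7, 234.1, 141.2]
tcp_rot: [3.14, 0.003, -0.068]
contact_force: [1.0, 0.8, 0.7]
opening: 1.006
grasp_force: 0.0
```

>>> play_rows([
  {"dp": [0, 0, -0.9], "turn": [0, 0, 0], "fingers": 0},
  {"dp": [0, 0, -0.9], "turn": [0, 0, 0], "fingers": 0},
  {"dp": [0, 0.9, 0], "turn": [0, 0, 0], "fingers": 0},
  {"dp": [0, 0.9, 0], "turn": [0, 0, 0], "fingers": 0},
  {"dp": [0, 0.9, 0], "turn": [0, 0, 0], "fingers": 0},
])

```text
clock: 7.13
eef_pos: [448.5, 126.2, 214.1]
tcp_rot: [-3.141, -0.002, -0.066]
contact_force: [0.9, -0.5, 0.1]
opening: 1.003
grasp_force: 0.0
```

>>> play_rows([
  {"dp": [0, 0.9, 0], "turn": [0, 0, 0], "fingers": 0},
  {"dp": [0, 0.9, 0], "turn": [0, 0, 0], "fingers": 0},
  {"dp": [0, 0.5, 0], "turn": [0, 0, 0], "fingers": 0},
  {"dp": [0, 0, 0], "turn": [0, 0, 0], "fingers": 0},
  {"dp": [0, 0, 0], "turn": [0, 0, 0], "fingers": 0},
])

```text
clock: 7.55
eef_pos: [442.1, 34.3, 213.3]
tcp_rot: [-3.141, -0.0, -0.07]
contact_force: [0.2, -0.7, 0.3]
opening: 1.002
grasp_force: 0.0
```

```bash
python3 - <<'E'
from h import *
f=grab('scene','x2');g=grab('top','y2')
c=np.zeros((560,800,3),np.uint8);c[:,:480]=cv2.resize(f['pixels'][205:275,175:235],(480,560),interpolation=2);c[:500,480:]=cv2.resize(g['pixels'][175:225,152:184],(320,500),interpolation=2)
cv2.imwrite('pics/c5.png',c[:,:,::-1])
E
```

```text
(no output)
```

View pics/c5.png

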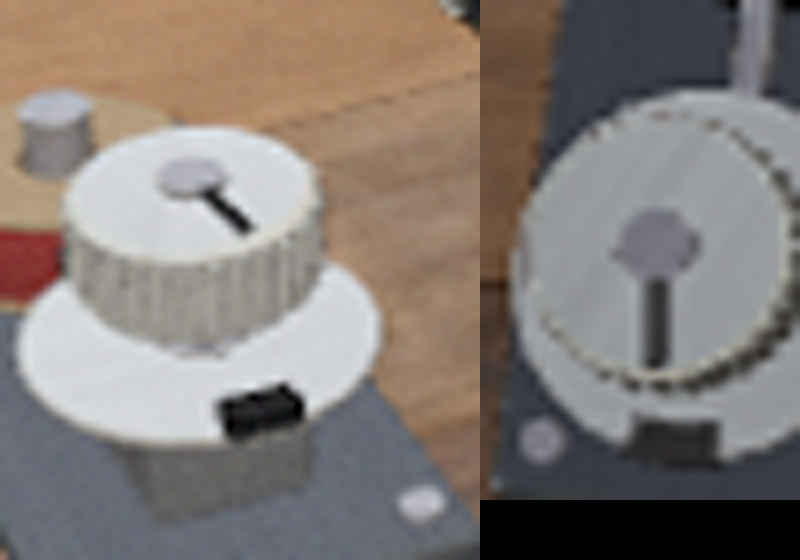

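The wheel is free, and its pointer (top crop: base (657,282), tip (655,365)) lies over the tab at (673,440). I'll compute the final angle.

```bash
python3 - <<'E'
from h import *
g=r.grab_frame('top');f=r.grab_frame('scene')
ct=lambda *p:[(152+(x-480)/10-.45,175+y/10-.45) for x,y in p]
cs=lambda *p:[(175+x/8-.45,205+y/8-.45) for x,y in p]
o=np.array([455.5,234.4])
for fr,p in((g,ct((655,365),(657,282))),(f,cs((250,231),(208,192)))):
  t,b=ray(fr,p,90)
  for d in (t-b,t[:2]-o):
    a=np.arctan2(d[1],d[0]);print(2.2-(np.mod(a-3.07+np.pi,2*np.pi)-np.pi))
E
```

```text
2.0881330784102206
2.1088520666250057
2.065193283869733
2.1755120848338394
```

The wheel reads about 2.07–2.1 rad, which is in the firm range and matches the expected spring-back. The arm is clear, so I'm handing in.

```bash
python3 -c "
from rig import r
print(r.sign_off())"
```

```text
the job is handed in; nothing more can be done
None
```

I wound the ribbon stand's brake clockwise to the raised tab and let go; it rests at about 2.1 rad by the cameras, inside the firm range. I left the tape stand alone and handed the job in, but the hand-in gave no verdict.

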